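# Open the bench dust-filter pot for a filter change

## Robot

A 7-joint arm with a two-finger parallel gripper is mounted at the origin on the work surface. World frame = base frame: x ahead of the robot, y to its left, z up, the work surface at z = 0. Lengths are in m, angles in rad, forces in N, time in s.
With the tool pointing down it reaches from about 0.35 to 0.9 m from the base axis. Payload 19.9 kg.
Tool frame: the origin (TCP) lies on the centre line of the jaws, within the pads' length; the fingertips stand 11 mm ahead of it and the grasp point (between the pads) lies 8 mm behind it (manip.tip_reach is the distance from the TCP to the fingertips, in m); y points along the fingers, z is the direction in which the jaws open and shut, and the axes are right-handed (so a half turn about y gives the same grasp; the last joint's range is limited). The gripper opens to 85 mm and grips with 20 to 120 N. Pads are 22 mm wide; open, the fingers measure 114 mm over their backs; the gripper's body (76 mm by 85 mm) begins 54 mm behind the grasp point. The pads swing forward as they close: fully open they stand 13 mm farther back than shut.
Start: joints at [1.304, 0.417, -0.01, 1.614, 0.005, 1.111, -0.053], TCP at [0.14, -0.609, 0.242] pointing down, gripper open.
Joint ranges: [-2.81, 2.81], [-0.39, 2.02], [-1.27, 1.25], [0.06, 2.57], [-1.19, 4.33], [0.19, 2], [-2.82, 2.82]. Speed limits (rad/s): [1.89, 1.89, 2.39, 2.39, 3.01, 3.01, 3.01].

## Interface

Orientations are given as a unit quaternion [w, x, y, z].
In Python, from station import manip gives the robot as it stands.
- The arm moves only by the shell command python3 -m handwheel 'ROWS' [FORCE]. ROWS is text: rows parted by semicolons, each of 7 numbers parted by spaces: the shift along the tool's x, y, z in m, then the turn, a rotation vector about the tool's x, y, z in degrees, then the finger opening in m, from 0 to 0.0854. In form: x y z wx wy wz grip; .... A call has exactly 8 rows; each row shifts and turns the commanded pose from where the row before left it, along the tool's axes as they then stand; what a row does not reach is not made up. A row lasts 1/12 s, in which the tool goes at most 41.7 mm and 7.16 degrees, less where a joint would pass 70% of its speed; a pose out of reach is approached as far as the arm can. A call with a gripper value outside its range is refused whole. The fingers move at their own pace and stop on an object; FORCE is the grip in N (left out, the last holds). Time passes only in rows, so rows that do not move let the fingers close, or fill a call up. It gives the time, the measured TCP pose, the force and the opening at its end, in the units of the state.
- manip.sense(): the state, without advancing time (a new reading comes with each control period).
- manip.capture(name): name is "scene" or "side" or "wrist"; returns the picture (420x560x3 uint8, red, green, blue); there is no depth.
- manip.camera_model(name): a dict with "fx", "fy", "cx", "cy" (pixels), "D" ([k1, k2, p1, p2, k3] as OpenCV has them; the pictures are not rectified), "extrinsics" (4x4, takes a point from camera to world coordinates); the wrist camera has in their place "hand_eye" (4x4, takes a point from camera to tool coordinates, whose origin is the TCP and whose axes are the tool frame's). Camera axes: x right, y down, z forward; pixel columns grow to the right and rows downward; lengths in m; the calibration is good to about 2 mm. A picture is of the moment at which its call begins: read the wrist's pose just before it. camera_model takes no time and is no camera call.
- manip.sign_off(): hands the job in, once; it reports no verdict.
The state is a dict: "t": time; "joints": joint angles; "qvel": joint speeds; "effort": joint torques, N m; "tool_pos": TCP position; "tool_rot": TCP orientation; "wrist_force": force on the tool from outside, world axes, zero at the start; "ft_torque": the same for the moment, N m; "opening": finger opening in m.
Only numpy, scipy, OpenCV 4.12 (cv2) and the standard library are available. Lean on these libraries where they do the work, as an engineer would, in place of code of your own. Each camera call takes 0.05 s, during which the arm holds its last target.

## Task

Open the low, wide dust-filter pot so its filter can be changed: twist its cover a quarter turn anticlockwise (seen from above) so that its two ears come out from under the claws, lift it off, and set it down flat, right way up, inside the wooden tray without dropping it. Leave the cover of the tall, narrow pot closed.

Things in the scene. Friction and masses are not known exactly. Their poses are not given: they have to be found in the camera images.
- wide_cover: Black loose cover, about 0.25 kg. Origin: centre of underside, z up. Spigot 75 mm across, 0-8 mm up, sits in the pot's bore; disc 100 mm across, 8-24 mm up; pale metal bar on top, 76 long (its x), 14 thick (its y), 24-60 mm up: grip across it about 46 mm above the origin. Two ears 18 mm wide, 8-14 mm up, reach out along +x and -x to radius 63 mm, in line with the bar. Turns freely.
- wide: Low grey pot, fixed, 140 mm across, 70 high. Origin: centre of underside, z up. Seated cover's origin is 62 mm above it. Two steel claws (tops at 86 mm) hook over the ears, 3 mm play. Locked: cover x is 0-6 deg anticlockwise of pot x; clockwise is blocked. Ears free from 60 deg anticlockwise, stop lugs at about 100 deg; then it lifts straight up, 30 mm clears all.
- tray: Light wooden square tray, fixed and empty: 220 x 220 mm outside, 208 x 208 inside, rim 18 mm high, floor 6 mm thick. Origin: centre of its underside, z up; x and y along its sides. A cover standing flat in it has its origin 6 mm above the tray's origin.
- tall_bar_end (a point): Top of one end of the grip bar on the other pot's cover, to be left closed: same form, but 68 mm across the disc, bar 54 mm long, on a fixed grey pot 102 mm across and 110 mm high. The point is 162 mm above the bench, 27 mm from the pot's axis; its x axis points along the bar, away from the axis.
Not all that is in view belongs to the job. Leave any blue look-alike of the wide_cover alone. Leave any orange look-alike of the wide alone.

How it is judged:
On the way, in this order (a step that is already met when the one before it is completed fails the run):
1. the wide pot's cover is turned out from under the claws while still seated (angle between the x axis of wide_cover and the x axis of wide, either way round above 0.95 rad and z of wide_cover in the frame of wide below 0.068 m and horizontal distance between wide_cover and wide below 0.01 m), for 0.1 s.
2. the cover is lifted clear of the pot (z of wide_cover in the frame of wide above 0.09 m and contact force between wide_cover and wide below 0.1 N), for 0.1 s.
At the end, for the whole second after the job is handed in: The wide pot's cover stands at rest, flat (within 6 degrees) and right way up on the floor of the wooden tray, its centre within 60 mm of the tray's centre along each side of the tray; the tall pot's cover is still closed (its bar's end moved less than 15 mm) (x of wide_cover in the frame of tray between -0.06 and 0.06 m and y of wide_cover in the frame of tray between -0.06 and 0.06 m and z of wide_cover in the frame of tray below 0.012 m and angle between wide_cover's own z axis and vertical below 0.1 rad and linear speed of wide_cover below 0.02 m/s and distance of tall_bar_end from where it was at the start of the episode below 0.015 m); the robot touches nothing.
It fails at once if the cover is let go more than 25 mm above the tray's floor (contact force between wide_cover and the fingers below 0.1 N and z of wide_cover in the frame of tray above 0.031 m and horizontal distance between wide_cover and tray below 0.13 m).
It fails at once if the tall pot's cover is turned or moved (its bar's end by more than 15 mm) (distance of tall_bar_end from where it was at the start of the episode above 0.015 m).
It also fails if it takes over 48 s, if anything falls off the work surface, if the arm or the gripper's body presses on something with over 40 N, if the wrist force passes 120 N, or if a joint passes its speed limit or range.

## Working session

There is one attempt and no reset: what is moved stays moved. The work goes in short steps, Python scripts to look and compute and a shell command to move; the robot and the scene stay as the last step left them, time stands still between calls to the robot, and variables do not carry over. Pictures are saved under pics/ and viewed, and the job is handed in when it is done.

```bash
ls; mkdir -p pics; python3 - <<'E'
from station import manip
import cv2,numpy as np
s=manip.sense(); print(s)
for n in ("scene","side","wrist"):
    im=manip.capture(n); cv2.imwrite(f"pics/{n}0.png",im[:,:,::-1]); 
    m=manip.camera_model(n); print(n,{k:np.round(v,4).tolist() for k,v in m.items()})
print(manip.tip_reach)
E
```

```text
pics
{'t': 0.0, 'joints': array([ 1.30351701,  0.41796804, -0.01031754,  1.61417698,  0.00472269,
        1.11071452, -0.05301648]), 'qvel': array([ 1.50160064e-03, -1.14298340e-03,  2.02302972e-04, -8.58166326e-05,
        5.59567134e-05, -5.29729697e-05,  3.01622176e-03]), 'effort': array([ 1.89804377e-04, -8.64450288e+01,  6.79321848e-01, -4.34890366e+01,
        1.91414991e-02,  7.63432385e-03,  8.75503224e-05]), 'tool_pos': array([ 0.13983271, -0.60880727,  0.24166273]), 'tool_rot': array([ 0.079574  , -0.07974781,  0.70303607, -0.70217416]), 'wrist_force': array([-0.74707068,  0.81035271, -0.12652925]), 'ft_torque': array([-0.03464137, -0.01303428, -0.02068972]), 'opening': 0.08541998662443719}
scene {'fx': 443.801, 'fy': 443.801, 'cx': 274.7769, 'cy': 211.3631, 'D': [-0.0301, 0.0, 0.0, 0.0, 0.0], 'extrinsics': [[-0.4157, 0.7185, -0.5576, 0.9987], [0.9095, 0.3272, -0.2563, 0.3548], [-0.0017, -0.6137, -0.7895, 0.921], [0.0, 0.0, 0.0, 1.0]]}
side {'fx': 421.7288, 'fy': 421.7288, 'cx': 287.0136, 'cy': 201.4143, 'D': [-0.0389, 0.0, 0.0, 0.0, 0.0], 'extrinsics': [[-0.7478, -0.3508, 0.5637, -0.1502], [-0.6636, 0.4201, -0.619, 0.724], [-0.0197, -0.8369, -0.5469, 0.6579], [0.0, 0.0, 0.0, 1.0]]}
wrist {'fx': 338.2869, 'fy': 338.2869, 'cx': 278.9599, 'cy': 208.3103, 'D': [0.0253, 0.0, 0.0, 0.0, 0.0], 'hand_eye': [[-0.0002, 0.9476, 0.3194, -0.0817], [-0.0004, -0.3194, 0.9476, -0.1322], [1.0, 0.0001, 0.0005, -0.0012], [0.0, 0.0, 0.0, 1.0]]}
0.011
```

View pics/scene0.png

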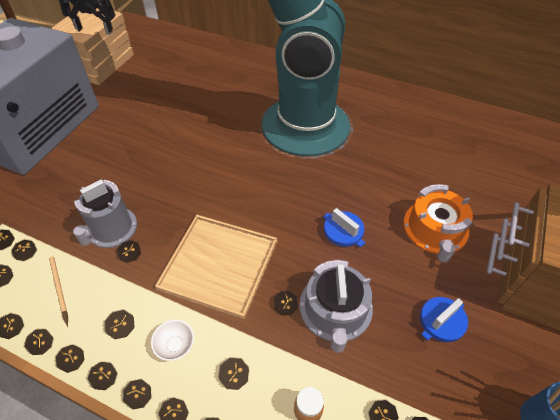

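View pics/side0.png

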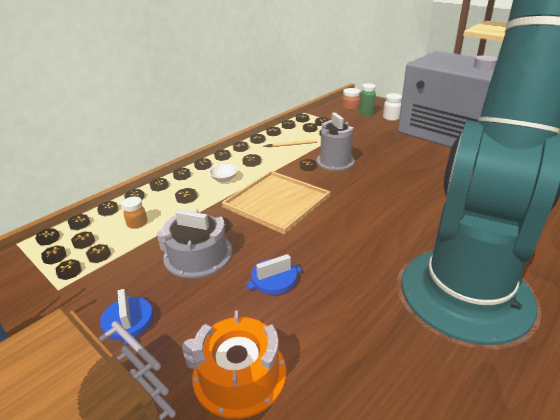

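View pics/wrist0.png

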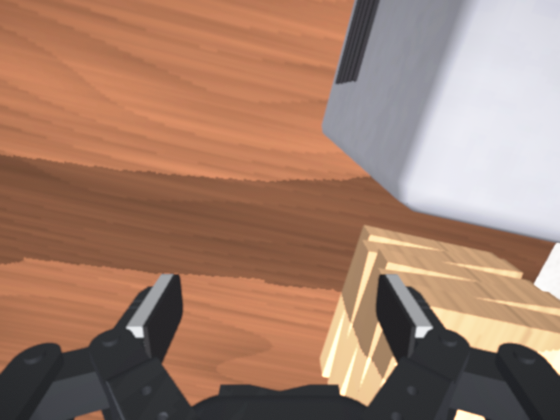

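```bash
python3 - <<'E'
import cv2
a=cv2.imread('pics/scene0.png')[230:360,270:400]; b=cv2.imread('pics/side0.png')[190:280,150:240]
cv2.imwrite('pics/cropA.png',cv2.resize(a,(590,590),interpolation=cv2.INTER_CUBIC))
cv2.imwrite('pics/cropB.png',cv2.resize(b,(540,540),interpolation=cv2.INTER_CUBIC))
c=cv2.imread('pics/scene0.png')[205:325,145:290]
cv2.imwrite('pics/cropC.png',cv2.resize(c,None,fx=4,fy=4,interpolation=cv2.INTER_CUBIC))
E
```

```text
(no output)
```

View pics/cropA.png

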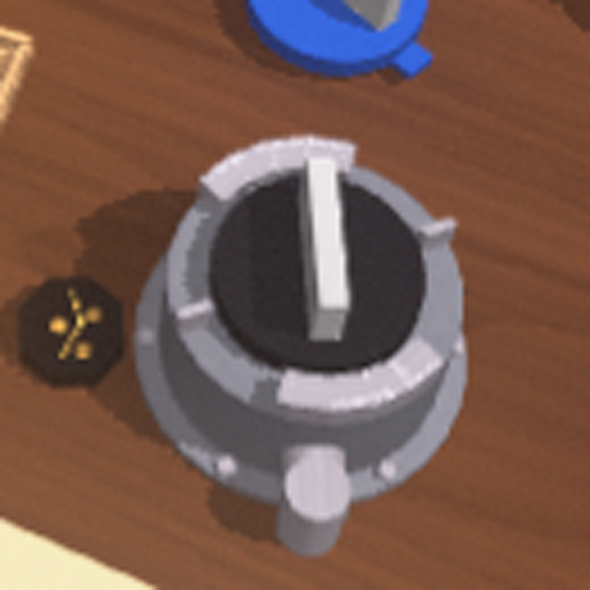

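View pics/cropB.png

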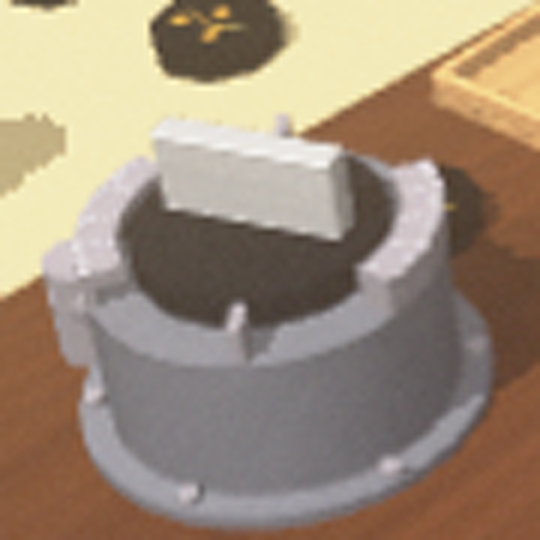

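View pics/cropC.png

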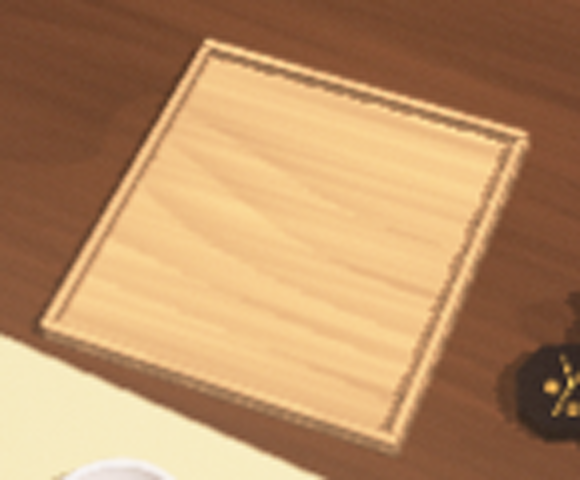

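```bash
cat > h.py <<'E'
import numpy as np,cv2
from scipy.spatial.transform import Rotation as R
from station import manip
def toW(n,s=None):
    m=manip.camera_model(n)
    if n!='wrist': return m,np.array(m['extrinsics'])
    T=np.eye(4); q=s['tool_rot']; T[:3,:3]=R.from_quat(np.r_[q[1:],q[0]]).as_matrix(); T[:3,3]=s['tool_pos']
    return m,T@np.array(m['hand_eye'])
def K(m): return np.array([[m['fx'],0,m['cx']],[0,m['fy'],m['cy']],[0,0,1.]])
def plane(n,px,z,s=None):
    m,T=toW(n,s); u=cv2.undistortPoints(np.array(px,float).reshape(-1,1,2),K(m),np.array(m['D'],float))[:,0]
    d=np.c_[u,np.ones(len(u))]@T[:3,:3].T; o=T[:3,3]
    return o+d*((z-o[2])/d[:,2])[:,None]
def proj(n,P,s=None):
    m,T=toW(n,s); Ti=np.linalg.inv(T)
    return cv2.projectPoints(np.array(P,float).reshape(-1,1,3),cv2.Rodrigues(Ti[:3,:3])[0],Ti[:3,3],K(m),np.array(m['D'],float))[0][:,0]
E
python3 - <<'E'
from h import *
def bar(P):
    d=P[1]-P[0]; print(P.round(4).tolist(),'c',P.mean(0).round(4),'len',np.linalg.norm(d).round(4),'ang',np.degrees(np.arctan2(d[1],d[0])).round(1))
bar(plane('scene',[(340.7,264.6),(343.2,297.65)],.122))
bar(plane('side',[(206.8,215.3),(176.8,211.2)],.122))
P=plane('scene',[(196.75,214.5),(277,238.75),(244.25,315),(155.5,286.25)],.018)
print(P.round(4),P.mean(0),[np.linalg.norm(P[i]-P[i-1]).round(4) for i in range(4)])
d=P[1]-P[0]+P[2]-P[3];print(np.degrees(np.arctan2(d[1],d[0])))
s=manip.sense();q=s['tool_rot'];print(R.from_quat(np.r_[q[1:],q[0]]).as_matrix().round(3))
E
```

```text
[[0.5054, 0.2792, 0.122], [0.5753, 0.309, 0.122]] c [0.5404 0.2941 0.122 ] len 0.0761 ang 23.1
[[0.5019, 0.2745, 0.122], [0.5673, 0.3083, 0.122]] c [0.5346 0.2914 0.122 ] len 0.0736 ang 27.3
[[ 0.4532 -0.1163  0.018 ]
 [ 0.4363  0.1021  0.018 ]
 [ 0.6494  0.1202  0.018 ]
 [ 0.6711 -0.0963  0.018 ]] [0.55251464 0.00241626 0.018     ] [np.float64(0.2188), np.float64(0.2191), np.float64(0.2139), np.float64(0.2176)]
95.075606699808
[[-0.975 -0.     0.224]
 [-0.224  0.001 -0.975]
 [ 0.    -1.    -0.001]]
```

Candidates: the wide pot with its black cover is the grey low pot at scene (340,285). The others are blue covers at (345,228) and (443,318), an orange pot at (440,215), and the tall grey pot at (100,210). The crop shows a black disc and pale bar with claws on the grey pot, so it is the one I want. Its centre is about (0.538, 0.293) and the bar azimuth about 24°. The tray centre is about (0.552, 0.002), with sides measuring 0.214 to 0.219 m against 0.220 nominal. Moving in now.

```bash
python3 -m handwheel '-0.032 -0.008 -0.027 0 0 0 0.0854;-0.032 -0.008 -0.027 0 0 0 0.0854;-0.032 -0.008 -0.027 0 0 0 0.0854;-0.032 -0.008 -0.027 0 0 0 0.0854;-0.032 -0.008 -0.027 0 0 0 0.0854;-0.032 -0.008 -0.027 0 0 0 0.0854;-0.032 -0.008 -0.027 0 0 0 0.0854;-0.032 -0.008 -0.027 0 0 0 0.0854' 60
```

```text
t: 0.82
tool_pos: [0.3372, -0.3454, 0.3053]
tool_rot: [-0.08, 0.08, -0.703, 0.703]
wrist_force: [1.9, -0.9, 0.6]
opening: 0.0854
```

```bash
python3 -m handwheel '-0.027 0 -0.029 0 0 0 0.0854;-0.027 0 -0.029 0 0 0 0.0854;-0.027 0 -0.029 0 0 0 0.0854;-0.027 0 -0.029 0 0 0 0.0854;-0.027 0 -0.029 0 0 0 0.0854;-0.027 0 -0.029 0 0 0 0.0854;-0.027 0 -0.029 0 0 0 0.0854;-0.027 0 -0.029 0 0 0 0.0854'; python3 - <<'E'
from h import *
s=manip.sense();q=s['tool_rot'];M=R.from_quat(np.r_[q[1:],q[0]]).as_matrix();print(M.round(3),M.T@(np.array([.538,.293,.25])-s['tool_pos']),s['joints'].round(2))
E
```

```text
t: 1.48
tool_pos: [0.4956, -0.071, 0.3049]
tool_rot: [-0.08, 0.08, -0.703, 0.703]
wrist_force: [0.5, -1.2, -0.2]
opening: 0.0853
[[-0.975  0.     0.224]
 [-0.224 -0.    -0.975]
 [-0.    -1.     0.   ]] [-0.12275747  0.05489954 -0.34530423] [ 0.52  0.16 -0.49  1.83  0.08  1.17 -1.34]
```

```bash
python3 -m handwheel '-0.012 0 -0.034 0 0 0 0.0854;-0.012 0 -0.034 0 0 0 0.0854;-0.012 0 -0.034 0 0 0 0.0854;-0.012 0 -0.034 0 0 0 0.0854;-0.012 0 -0.034 0 0 0 0.0854;-0.012 0 -0.034 0 0 0 0.0854;-0.012 0 -0.034 0 0 0 0.0854;-0.012 0 -0.034 0 0 0 0.0854'
```

```text
t: 2.15
tool_pos: [0.5276, 0.2153, 0.3047]
tool_rot: [-0.079, 0.08, -0.703, 0.703]
wrist_force: [0.8, -0.2, -0.6]
opening: 0.0854
```

```bash
python3 -m handwheel '-0.013 0.01 -0.036 0 0 0 0.0854;-0.013 0.01 -0.036 0 0 0 0.0854;0 0.01 0 0 -4 0 0.0854;0 0.01 0 0 -4 0 0.0854;0 0.01 0 0 -3 0 0.0854;0 0 0 0 0 0 0.0854;0 0 0 0 0 0 0.0854;0 0 0 0 0 0 0.0854'; python3 - <<'E'
from h import *
s=manip.sense();q=s['tool_rot'];M=R.from_quat(np.r_[q[1:],q[0]]).as_matrix();print(M.round(3),s['tool_pos'],s['joints'].round(2))
cv2.imwrite('pics/w1.png',manip.capture('wrist')[:,:,::-1]); np.save('w1.npy',np.r_[s['tool_pos'],s['tool_rot']])
E
```

```text
t: 2.82
tool_pos: [0.5372, 0.2897, 0.2554]
tool_rot: [0.146, -0.146, 0.692, -0.692]
wrist_force: [-0.4, 0.8, -0.4]
opening: 0.0853
[[-0.915  0.     0.404]
 [-0.404  0.    -0.915]
 [-0.    -1.    -0.   ]] [0.53721057 0.28968308 0.2554439 ] [-0.04  0.46 -0.68  1.62  0.31  1.17 -1.95]
```

View pics/w1.png

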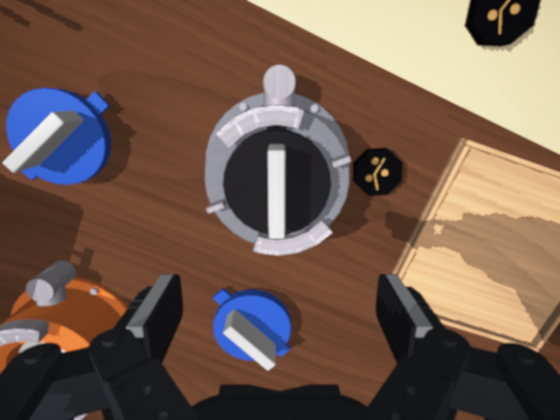

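```bash
python3 - <<'E'
from h import *
v=np.load('w1.npy'); s=dict(tool_pos=v[:3],tool_rot=v[3:])
P=plane('wrist',[(276,145),(277.5,238)],.122,s); d=P[0]-P[1]
print(P,P.mean(0),np.linalg.norm(d),np.degrees(np.arctan2(d[1],d[0])))
D=plane('wrist',[(222,180),(331,180),(276,127)],.086,s); print(D, D[:2].mean(0))
c=cv2.imread('pics/w1.png')[60:265,195:365]; cv2.imwrite('pics/w1c.png',cv2.resize(c,None,fx=2.9,fy=2.9,interpolation=cv2.INTER_CUBIC))
E
```

```text
[[0.57650725 0.31081362 0.122     ]
 [0.50486061 0.27802274 0.122     ]] [0.54068393 0.29441818 0.122     ] 0.07879392146395049 24.59238879356688
[[0.52270511 0.34146811 0.086     ]
 [0.5629654  0.25027517 0.086     ]
 [0.58594979 0.3152664  0.086     ]] [0.54283525 0.29587164 0.086     ]
```

View pics/w1c.png

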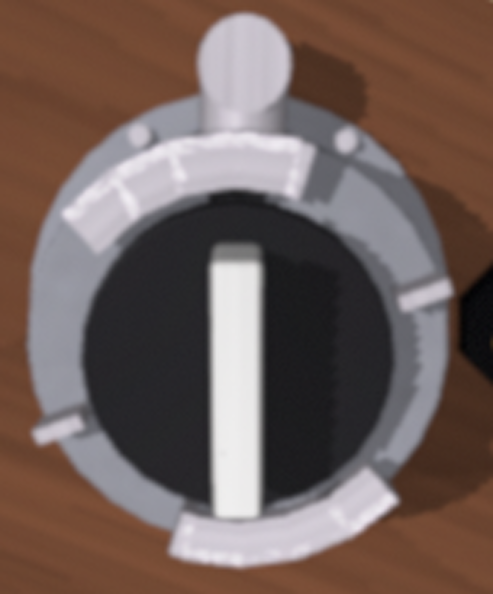

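Wrist view: the bar's top face runs from (276.5,149) to (277,238), and the orange and blue decoys are well clear. That puts the centre at about (0.539, 0.2935), agreeing with the scene camera. The length comes out at 75 mm against 76 mm nominal, and the yaw at 24.6°. Descending.

```bash
python3 -m handwheel '-0.0016 0.025 -0.0014 0 -0.4 0 0.06;-0.0016 0.025 -0.0014 0 -0.4 0 0.06;0 0.025 0 0 0 0 0.06;0 0.025 0 0 0 0 0.06;0 0.022 0 0 0 0 0.06;0 0.018 0 0 0 0 0.06;0 0.0125 0 0 0 0 0.06;0 0 0 0 0 0 0.06'; python3 - <<'E'
from h import *
s=manip.sense(); cv2.imwrite('pics/w2.png',manip.capture('wrist')[:,:,::-1])
E
```

```text
t: 3.53
tool_pos: [0.5382, 0.293, 0.1006]
tool_rot: [-0.15, 0.152, -0.691, 0.691]
wrist_force: [0.1, 0.6, 0.3]
opening: 0.0602
```

View pics/w2.png

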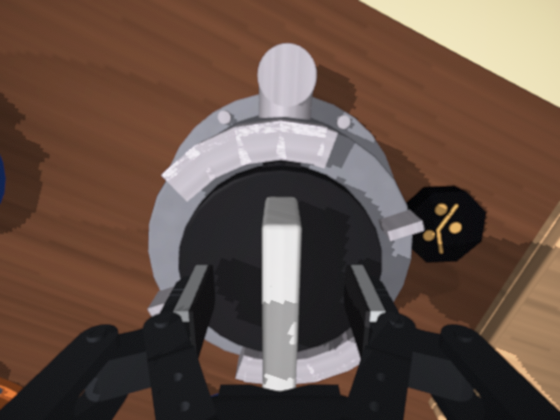

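The bar (280,290) sits centred between the pads (195 and 367). Closing.

```bash
python3 -m handwheel '0 -0.001 0 0 0 0 0.01;0 0 0 0 0 0 0.01;0 0 0 0 0 0 0.01;0 0 0 0 0 0 0.01;0 0 0 0 0 0 0.01;0 0 0 0 0 0 0.01;0 0 0 0 0 0 0.01;0 0 0 0 0 0 0.01' 60
```

```text
t: 4.25
tool_pos: [0.5392, 0.2939, 0.1045]
tool_rot: [0.152, -0.151, 0.691, -0.691]
wrist_force: [-1.4, -1.8, 7.5]
opening: 0.0134
```

Contact with the disc pushed the tool up slightly, at 7.5 N. I'll ease open, rise a few millimetres and grip again.

```bash
python3 -m handwheel '0 0 0 0 0 0 0.03;0 0 0 0 0 0 0.03;0 -0.004 0 0 0 0 0.03;0 0 0 0 0 0 0.01;0 0 0 0 0 0 0.01;0 0 0 0 0 0 0.01;0 0 0 0 0 0 0.01;0 0 0 0 0 0 0.01' 60
python3 - <<'E'
from h import *
for n in('wrist','scene'): cv2.imwrite(f'pics/{n}3.png',manip.capture(n)[:,:,::-1])
print(manip.sense())
E
```

```text
t: 4.92
tool_pos: [0.5391, 0.2938, 0.1081]
tool_rot: [0.152, -0.151, 0.691, -0.691]
wrist_force: [-1.6, -1.4, 8.9]
opening: 0.0127
{'t': 5.0167, 'joints': array([-0.10174351,  0.62854238, -0.60898944,  1.73231544,  0.43715157,
        0.91892822, -2.03049815]), 'qvel': array([-2.24899653e-04,  7.90523419e-05,  7.04718604e-04,  1.21178801e-03,
        3.69560559e-04,  2.78967234e-04, -1.27838899e-03]), 'effort': array([-4.57417360e-01, -8.55556011e+01, -1.42201298e+01, -3.32206142e+01,
        1.35069117e-01, -7.09986370e-01,  6.32270006e-02]), 'tool_pos': array([0.5390736 , 0.29378216, 0.10806949]), 'tool_rot': array([ 0.15172545, -0.15111049,  0.69074786, -0.69066084]), 'wrist_force': array([-1.54898868, -1.71172146,  9.14690044]), 'ft_torque': array([-0.33888012,  0.37693116, -0.0948632 ]), 'opening': 0.013007692827990353}
```

View pics/wrist3.png

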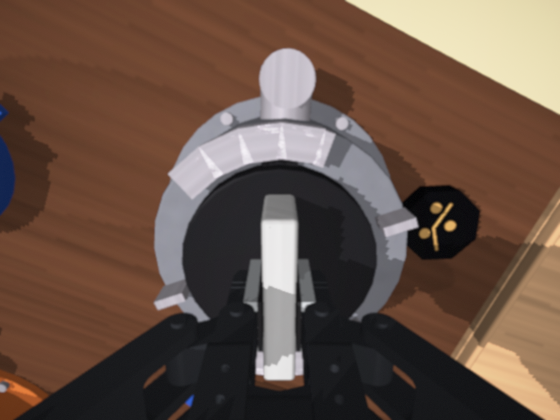

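Grip confirmed: the pads are on the bar at (265–310, 290). The upward force comes from the pads swinging forward along the bar, so the cover is pressed onto its seat. Turning anticlockwise, which is negative about tool y.

```bash
python3 -m handwheel '0 0 0 0 -3 0 0.01;0 0 0 0 -5 0 0.01;0 0 0 0 -5 0 0.01;0 0 0 0 -5 0 0.01;0 0 0 0 -5 0 0.01;0 0 0 0 -5 0 0.01;0 0 0 0 -5 0 0.01;0 0 0 0 -5 0 0.01' 60
```

```text
t: 5.68
tool_pos: [0.5393, 0.294, 0.1081]
tool_rot: [0.37, -0.369, 0.603, -0.603]
wrist_force: [0.4, 0.1, 6.2]
opening: 0.0128
```

```bash
python3 -m handwheel '0 0 0 0 -6 0 0.01;0 0 0 0 -6 0 0.01;0 0 0 0 -6 0 0.01;0 0 0 0 -6 0 0.01;0 0 0 0 -6 0 0.01;0 0 0 0 -6 0 0.01;0 0 0 0 -5 0 0.01;0 0 0 0 0 0 0.01' 60
python3 - <<'E'
from h import *
for n in('wrist','scene'): cv2.imwrite(f'pics/{n}4.png',manip.capture(n)[:,:,::-1])
print(manip.sense()['joints'])
E
```

```text
t: 6.35
tool_pos: [0.5393, 0.2939, 0.1081]
tool_rot: [0.558, -0.557, 0.435, -0.435]
wrist_force: [-0.6, -1.4, 8.9]
opening: 0.0126
[ 0.09288862  0.74182304 -0.9111036   1.7256353   0.67736481  1.01932382
 -0.82492188]
```

View pics/wrist4.png

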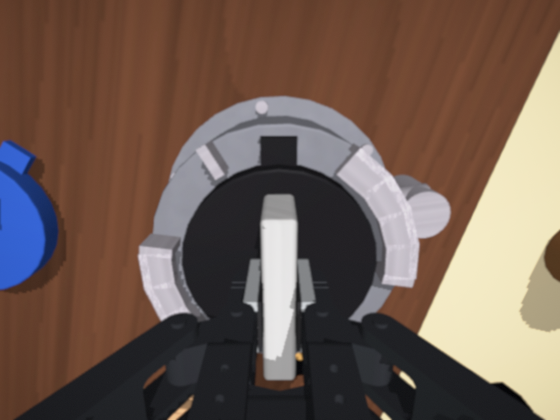

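View pics/scene4.png

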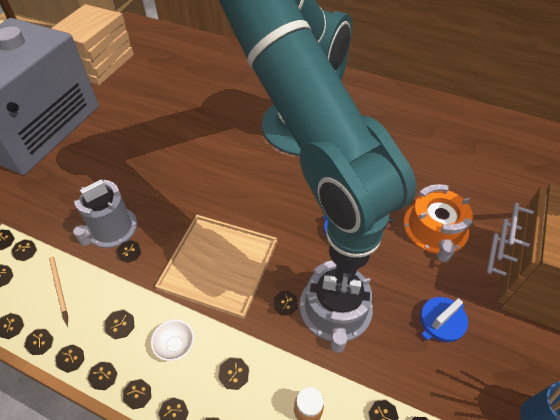

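The wrist view shows the ear at (279,150) free between the claw (355,150) and the lug (210,160). The total turn is 79°, with the cover still seated. Lifting straight up.

```bash
python3 -m handwheel '0 0 0 0 0 0 0.01;0 0 0 0 0 0 0.01;0 -0.006 0 0 0 0 0.01;0 -0.01 0 0 0 0 0.01;0 -0.014 0 0 0 0 0.01;0 -0.016 0 0 0 0 0.01;0 -0.016 0 0 0 0 0.01;0 -0.016 0 0 0 0 0.01' 60
python3 - <<'E'
from h import *
for n in('wrist','side'): cv2.imwrite(f'pics/{n}5.png',manip.capture(n)[:,:,::-1])
s=manip.sense();q=s['tool_rot'];M=R.from_quat(np.r_[q[1:],q[0]]).as_matrix();print(M.round(3),s['tool_pos'],s['joints'].round(2),s['wrist_force'])
E
```

```text
t: 7.12
tool_pos: [0.5388, 0.2938, 0.1876]
tool_rot: [0.557, -0.556, 0.436, -0.437]
wrist_force: [0.2, 0.2, -3.5]
opening: 0.0129
[[ 0.237  0.004  0.971]
 [-0.971  0.002  0.237]
 [-0.001 -1.     0.004]] [0.5397154  0.2944607  0.18897323] [ 0.14  0.65 -0.98  1.67  0.59  1.14 -0.76] [-0.2200106   0.81611932 -2.79262875]
```

View pics/side5.png

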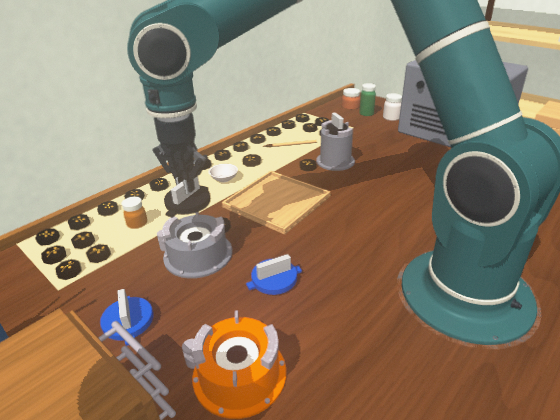

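View pics/wrist5.png

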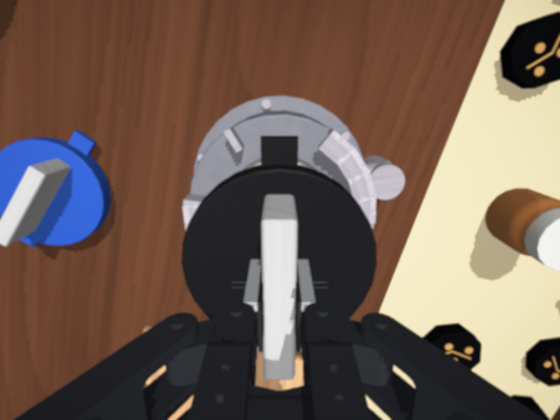

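The cover is lifted clear and level, 81 mm above its seat. Moving to the tray.

```bash
python3 -m handwheel '0.015 0 -0.003 0 0 0 0.01;0.025 0 -0.005 0 0 0 0.01;0.03 0 -0.006 0 0 0 0.01;0.03 0 -0.006 0 0 0 0.01;0.03 0 -0.006 0 0 0 0.01;0.03 0 -0.006 0 0 0 0.01;0.03 0 -0.006 0 0 0 0.01;0.03 0 -0.006 0 0 0 0.01' 60
python3 - <<'E'
from h import *
s=manip.sense();q=s['tool_rot'];M=R.from_quat(np.r_[q[1:],q[0]]).as_matrix();print(s['joints'].round(2),M.T@(np.array([.5525,.0025,.08])-s['tool_pos']))
E
```

```text
t: 7.88
tool_pos: [0.548, 0.0678, 0.1854]
tool_rot: [-0.556, 0.556, -0.437, 0.437]
wrist_force: [1.0, 0.1, -3.5]
opening: 0.0131
[ 0.6   0.56 -1.03  1.83  0.54  1.07 -0.39] [ 0.06448453  0.10539902 -0.01110735]
```

```bash
python3 -m handwheel '0.025 0 -0.004 0 0 0 0.01;0.02 0.01 -0.004 0 0 0 0.01;0.013 0.017 -0.003 0 0 0 0.01;0.006 0.02 0 0 0 0 0.01;0 0.02 0 0 0 0 0.01;0 0.02 0 0 0 0 0.01;0 0.014 0 0 0 0 0.01;0 0 0 0 0 0 0.01' 60
python3 - <<'E'
from h import *
for n in('scene','side'): cv2.imwrite(f'pics/{n}6.png',manip.capture(n)[:,:,::-1])
s=manip.sense();print(s['tool_pos'],s['wrist_force'],s['joints'].round(2))
E
```

```text
t: 8.55
tool_pos: [0.5515, 0.0046, 0.082]
tool_rot: [-0.556, 0.557, -0.438, 0.436]
wrist_force: [-0.5, 0.1, -4.2]
opening: 0.0129
[0.55286948 0.00504873 0.08472754] [ 0.66689138  0.59859432 -2.91954055] [ 0.63  0.69 -0.91  1.89  0.69  0.91 -0.38]
```

View pics/scene6.png

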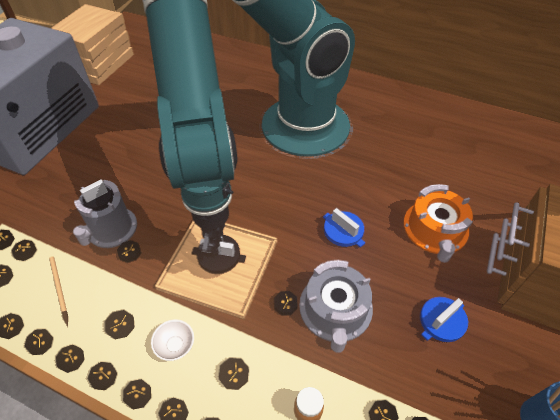

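View pics/side6.png

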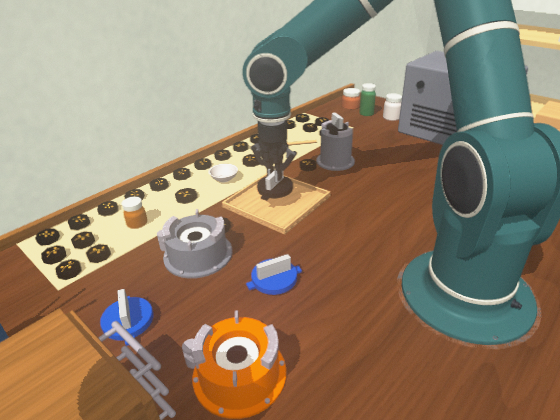

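The cover at scene (218,252) is over the tray's middle, and the tall pot at (100,210) is untouched. Lowering about 33 mm onto the floor.

```bash
python3 -m handwheel '0 0.008 0 0 0 0 0.01;0 0.007 0 0 0 0 0.01;0 0.005 0 0 0 0 0.01;0 0.004 0 0 0 0 0.01;0 0.003 0 0 0 0 0.01;0 0.002 0 0 0 0 0.01;0 0 0 0 0 0 0.01;0 0 0 0 0 0 0.01' 60
python3 - <<'E'
from h import *
s=manip.sense();print(s['tool_pos'],s['wrist_force'])
E
```

```text
t: 9.32
tool_pos: [0.5528, 0.0047, 0.0554]
tool_rot: [0.556, -0.556, 0.437, -0.437]
wrist_force: [-0.2, -0.4, -3.4]
opening: 0.0129
[0.55280729 0.00474437 0.05539327] [-0.22266706 -0.37096485 -3.39429098]
```

```bash
python3 -m handwheel '0 0.001 0 0 0 0 0.01;0 0.001 0 0 0 0 0.01;0 0.001 0 0 0 0 0.01;0 0.001 0 0 0 0 0.01;0 0 0 0 0 0 0.01;0 0 0 0 0 0 0.01;0 0 0 0 0 0 0.01;0 0 0 0 0 0 0.01' 60
python3 - <<'E'
from h import *
s=manip.sense();print(s['tool_pos'],s['wrist_force'])
cv2.imwrite('pics/s7.png',cv2.resize(manip.capture('scene')[200:330,140:290,::-1],None,fx=4,fy=4,interpolation=cv2.INTER_CUBIC))
E
```

```text
t: 9.98
tool_pos: [0.5529, 0.0046, 0.052]
tool_rot: [-0.556, 0.556, -0.436, 0.437]
wrist_force: [-7.1, -1.9, 14.5]
opening: 0.0129
[0.55286996 0.00460993 0.05204823] [-7.1085895  -1.91104583 14.45049749]
```

View pics/s7.png

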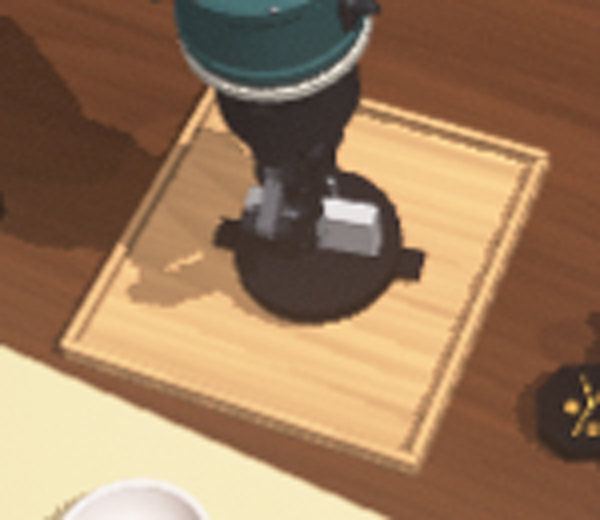

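Floor contact came at TCP z 0.052 as predicted, with 14.5 N on the wrist. Opening, then rising.

```bash
python3 -m handwheel '0 -0.001 0 0 0 0 0.01;0 0 0 0 0 0 0.016;0 0 0 0 0 0 0.025;0 0 0 0 0 0 0.04;0 0 0 0 0 0 0.05;0 0 0 0 0 0 0.05;0 0 0 0 0 0 0.05;0 0 0 0 0 0 0.05'
```

```text
t: 10.7
tool_pos: [0.5528, 0.0047, 0.0523]
tool_rot: [0.556, -0.556, 0.437, -0.437]
wrist_force: [-0.6, 0.4, -0.1]
opening: 0.0498
```

```bash
python3 -m handwheel '0 -0.01 0 0 0 0 0.05;0 -0.015 0 0 0 0 0.05;0 -0.02 0 0 0 0 0.05;0 -0.03 0 0 0 0 0.05;0 -0.03 0 0 0 0 0.05;0 -0.03 0 0 0 0 0.05;0 -0.02 0 0 0 0 0.05;0 0 0 0 0 0 0.05'
python3 - <<'E'
from h import *
s=manip.sense();print(s['tool_pos'],s['wrist_force'])
for n in('scene','wrist'): cv2.imwrite(f'pics/{n}8.png',manip.capture(n)[:,:,::-1])
np.save('w8.npy',np.r_[s['tool_pos'],s['tool_rot']])
a=cv2.imread('pics/scene0.png')[150:255,70:150];b=cv2.imread('pics/scene8.png')[150:255,70:150]
cv2.imwrite('pics/tall.png',cv2.resize(np.hstack([a,b]),None,fx=4,fy=4))
E
```

```text
t: 11.37
tool_pos: [0.5543, 0.0053, 0.2126]
tool_rot: [0.557, -0.555, 0.435, -0.438]
wrist_force: [1.0, 0.2, 0.3]
opening: 0.05
[0.55430131 0.00532361 0.21261254] [0.96283523 0.24449233 0.31003367]
```

View pics/wrist8.png

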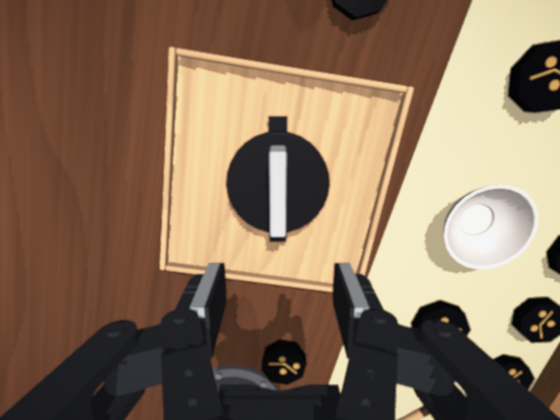

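View pics/scene8.png

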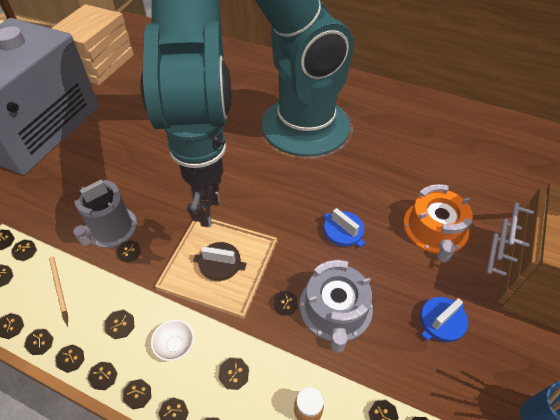

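View pics/tall.png

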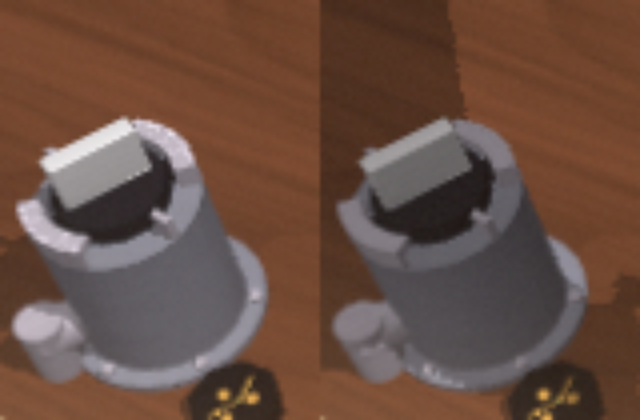

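The wrist view shows the cover flat near the tray's middle: disc centre at (278,182), tray corners at (172,50), (412,90), (162,268) and (365,290). The tall pot's bar looks the same as at the start. The arm is clear and still, so I'm handing in.

```bash
python3 - <<'E'
from h import *
v=np.load('w8.npy'); w=dict(tool_pos=v[:3],tool_rot=v[3:])
print('bar c',plane('wrist',[(278,151),(278,237)],.066,w).mean(0),'tray c',plane('wrist',[(172,50),(412,90),(365,290),(162,268)],.018,w).mean(0))
s=manip.sense();print(s['t'],abs(s['qvel']).max(),s['wrist_force'])
manip.sign_off()
E
```

```text
bar c [0.55377315 0.00551405 0.066     ] tray c [0.55489681 0.00200252 0.018     ]
11.4667 0.03051657100556437 [ 0.11030375 -0.76469994 -0.06914217]
the job is handed in; nothing more can be done
```

The wide pot is open and its cover is standing in the wooden tray. I handed the job in at about 11.5 s; no verdict is reported.

- **What I did:** I gripped the cover's bar and turned it 79° anticlockwise while it was still seated. The wrist camera showed an ear free of the claws. I then lifted it about 81 mm, carried it over and lowered it to floor contact (14.5 N on the wrist) before letting go.
- **Last checks:** By the wrist camera, the cover's centre is about 4 mm from the tray's centre. It looks flat and right way up. The tall pot's cover looks the same in pictures from before and after, and the gripper is about 0.16 m above where it let go, touching nothing.
- **What disagreed:** The side camera placed the bar about 6 mm from the other two cameras, so I used the other two. On the first closing the tool rose about 3 mm under 7.5 N. I took this for contact with the disc and regripped 4 mm higher. The same force came back, so it is more likely the pads sliding forward along the bar as they shut.

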